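# Grip the quartz prism square in the twin-knob lens vice

### The job

Clamp the smoky quartz prism in the vice: wind the two knobs clockwise in turn, a little at a time, so that the metal jaw bar stays nearly square, pushes the prism home onto the cork pad and grips it with about 14 newtons by feel (never over 25). Work by the knobs alone, without touching the bar or the prism, leave the other things where they are, and let go at the end with the bar square and the prism held flat on the bed.

Things in the scene. Friction and masses are not known exactly. Their poses are not given: they have to be found in the camera images.
- vice: Fixed lens vice: grey bed 215 x 310 x 15 mm, yawed up to 0.35 rad. Origin: underside; the bed reaches x -90..125 mm. x points across the bed from the knobs to the fence, y to the left-hand knob, z up. Two aluminium pillars (60 x 64 mm, tops 45 mm above the shelf) carry the knobs on upright axes at x = -50, y = +120 and -120 mm; low guides at the bar's ends.
- jaw: Loose metal jaw bar lying on the bed before the rods, 18 mm thick, 290 mm long in y, 30 mm high, 420 g. Origin: under the middle of its gripping (+x) face, on the bed; axes as the vice's when square. Each knob drives a round-nosed push rod against the bar's back on that knob's y: 16 mm per rad, so 1 rad of one skews the bar 0.067 rad. Never skew it over 0.09 rad (knobs 1.3 rad apart).
- prism: Smoky quartz prism, dark, loose on the bed between bar and pad: upright six-sided block, 34 mm thick in x, 34 mm high, its two parallel flat faces 60 mm long in y (pointed ends, 94 mm over all), about 260 g. Origin: middle of its underside; x points to the fence, out of line by up to 0.1 rad at the start.
- knob_left (a joint): Turn of the left-hand (vice +y) knob in rad, 0 to 3.4, grows clockwise seen from above and pushes its rod out to the fence; starts at 0 to 0.3. At 0 the rod's nose is at vice x = -18 mm. Rubbing friction of 0.2 to 0.24 N m opposes turning either way, loaded or not, and holds the knob where it is left under grips up to about 20 N.
- knob_right (a joint): Turn of the right-hand knob, all as knob_left. Feel: a rod's push loads its knob by 0.016 N m per newton, against winding on. Winding on takes load + friction, winding back friction - load; held still, any torque between. The rods share the grip (each 30 to 70 percent): at 14 N each knob is loaded by about 0.11 N m. Sliding bar and prism takes 1 to 2 N a rod.
- knob_left_grip (a point): On the axis of the left-hand knob, 82 mm above the shelf: put the TCP here. The knob is a black disc of 48 mm with an upright bar across it, 46 mm long, 14 mm thick, from 7 mm above this point to 23 mm below it (disc top). At 0 the bar lies along the vice's x; it turns with the knob, this point's x axis along it.
- knob_right_grip (a point): The same for the right-hand knob.
- tin: Black lacquered tin, 78 x 108 x 47 mm, loose, to be left alone. Origin: middle of its underside.
- beech: Pale beech polishing block, 50 x 110 x 35 mm, loose, to be left alone. Origin: middle of its underside.
- weight: Brass weight, an upright cylinder 56 mm across and 50 mm high, loose, to be left alone. Origin: middle of its underside.
- pad_mark (a point): Mark on the bed, vice x = 64 mm: nominal face of the sprung cork pad (90 mm long in y, 2..32 mm above the bed) that the fence carries (aluminium, 130 mm long, 36 mm high, on the bed). The fence was clamped down by hand: the pad's real face is up to 5 mm nearer or farther in vice x, unmeasured. The pad yields 1 mm for every 7 N, 4.5 mm at most.
There are look-alikes about, which are no part of the job. What is shaped like the prism but purple is not meant.

How it is judged:
At the end, for the whole second after the job is handed in: The jaw bar grips the prism against the cork pad with 9 to 19 N by itself, the bar is within 0.03 rad of square to the vice, and the prism stands flat (within 0.05 rad) and at rest (contact force between jaw and prism between 9 and 19 N and angle between the x axis of jaw and the x axis of vice, either way round below 0.03 rad and angle between prism's own z axis and vertical below 0.05 rad and linear speed of prism below 0.005 m/s); the robot touches nothing.
It fails at once if the grip on the prism exceeds 25 N (contact force between jaw and prism above 25 N).
It fails at once if the jaw bar skews more than 0.09 rad from square (angle between the x axis of jaw and the x axis of vice, either way round above 0.09 rad).
It fails at once if the robot touches the jaw bar or the prism (contact force between any of the arm, the fingers and jaw above 0.5 N or contact force between any of the arm, the fingers and prism above 0.5 N).
It fails at once if the tin, the beech block or the brass weight is moved more than 15 mm (distance of any of tin, beech, weight from where it was at the start of the episode above 0.015 m).
It also fails if it takes over 72 s, if anything falls off the work surface, if the arm or the gripper's body presses on something with over 40 N, if the wrist force passes 120 N, or if a joint passes its speed limit or range.

### The arm

A 6-joint arm with a two-finger parallel gripper is mounted at the origin on the work surface. World frame = base frame: x ahead of the robot, y to its left, z up, the work surface at z = 0. Lengths are in m, angles in rad, forces in N, time in s.
With the tool pointing down it reaches from about 0.35 to 0.775 m from the base axis. Payload 7.3 kg.
Tool frame: the origin (TCP) lies between the finger pads, 19 mm behind the fingertips; this is the grasp point; z points along the fingers, y is the line along which they close (so a half turn about z gives the same grasp; the last joint's range is limited). The gripper opens to 92 mm and grips with 3 to 60 N. Pads are 19 mm wide; open, the fingers measure 130 mm over their backs; the gripper's body (75 mm by 190 mm) begins 47 mm behind the grasp point.
Start: joints at [-1.337, 0.342, 1.524, -0, 1.275, -0.146], TCP at [0.195, -0.488, 0.246] pointing down, gripper open.
Joint ranges: [-2.53, 2.53], [-0.77, 2.02], [0.04, 2.7], [-1, 4.14], [0.28, 2.66], [-3.11, 3.11]. Speed limits (rad/s): [2.57, 2.57, 3.14, 3.14, 3.14, 3.14].

### API

Orientations are given as [roll, pitch, yaw] about the fixed x, y, z axes, in that order (R = Rz(yaw) Ry(pitch) Rx(roll)).
In Python, from cell import * gives the robot as it stands.
- The arm moves only by the tool arm_command, never from a script. Its arguments are lists of equal length, an entry for each row: "xyz": the shift along the world's x, y, z in mm, a list of three; "spin": the turn about the world's z in degrees. In form: {"xyz": [[tx, ty, tz], ...], "spin": [spin, ...]}. A call has 1 to 20 rows; each row shifts and turns the commanded pose from where the row before left it; what a row does not reach is not made up. A row lasts 1/10 s, in which the tool goes at most 50 mm and 8.59 degrees, less where a joint would pass 70% of its speed; a pose out of reach is approached as far as the arm can. A call with a gripper value outside its range is refused whole. "jaw" is the opening, from -1 (shut) to 1 (fully open), set as the call begins (left out, the last holds). The fingers move at their own pace and stop on an object; "squeeze" is the grip in N (left out, the last holds). Time passes only in rows, so rows that do not move let the fingers close. It gives the time, the measured TCP pose, the force, the opening and the grip force at its end, in the units of the state.
- observe(): the state, without advancing time (a new reading comes with each control period).
- read_camera(name): name is "side" or "top"; returns a dict with "img" (420x560x3 uint8, red, green, blue), "depth" (420x560 float32, m along the optical axis (not along the pixel's ray), 0 where there is no reading), "fx", "fy", "cx", "cy" (pixels), "dist_coeffs" ([k1, k2, p1, p2, k3] as OpenCV has them; the pictures are not rectified), "world_from_camera" (4x4, takes a point from camera to world coordinates). Camera axes: x right, y up, looking along -z (the intrinsics and any distortion apply to the point x, -y, -z); pixel columns grow to the right and rows downward; lengths in m; the calibration is good to about 2 mm. A picture is of the moment at which its call begins.
- hand_in(): hands the job in; it is judged then, once.
The state is a dict: "time": time; "qpos": joint angles; "qvel": joint speeds; "joint_efforts": joint torques, N m; "tool_pos": TCP position; "tool_rot": TCP orientation; "contact_force": force on the tool from outside, world axes, zero at the start; "torque": the same for the moment, N m; "opening": finger opening in m; "grip_force": force on a finger pad.
Only numpy, scipy, OpenCV 4.12 (cv2) and the standard library are available. Lean on these libraries where they do the work, as an engineer would, in place of code of your own. Each camera call takes 0.05 s, during which the arm holds its last target. There are 200 camera calls.

## Working session

There is one attempt and no reset: what is moved stays moved. The work goes in short steps, Python scripts to look and compute and a tool call to move; the robot and the scene stay as the last step left them, time stands still between calls to the robot, and variables do not carry over. Pictures are saved under pics/ and viewed, at most 10 in all, crops included, and the job is handed in when it is done.

Besides the shell and the picture viewer there is one more tool, called after "Request:" as name(argument=value, ...), one argument or row to a line, values as JSON. arm_command: Moves the arm, as the interface text tells. Its arguments: {"type":"object","properties":{"xyz":{"type":"array","items":{"type":"array","items":{"type":"number"}}},"spin":{"type":"array","items":{"type":"number"}},"jaw":{"type":"number"},"squeeze":{"type":"number"}},"required":["xyz","spin"]}

```bash
mkdir -p pics; ls; python3 - <<'E'
from cell import *
import cv2,pickle
o=observe(); print({k:(np.round(v,3) if 'np' in globals() else v) for k,v in o.items()})
d={}
for n in("top","side"):
    c=read_camera(n); d[n]=c; cv2.imwrite(f"pics/{n}0.png",c["img"][:,:,::-1]); print(n,c["fx"],c["fy"],c["cx"],c["cy"],c["dist_coeffs"],c["world_from_camera"])
pickle.dump(d,open("cams0.pkl","wb"))
E
```

```text
pics
{'time': 0.0, 'qpos': array([-1.33701575e+00,  3.42734764e-01,  1.52499847e+00, -3.95569252e-05,
        1.27540410e+00, -1.45963475e-01]), 'qvel': array([ 0.00031507, -0.00244241, -0.00221037,  0.00117867,  0.00053316,
        0.00077589]), 'joint_efforts': array([-1.94169712e-03, -4.31246710e+01, -2.44226253e+01,  7.15201395e-02,
        5.60235931e-02, -1.31094862e-04]), 'tool_pos': array([ 0.19454885, -0.48722043,  0.24484517]), 'tool_rot': array([-3.14005890e+00, -1.87242687e-04,  3.79755451e-01]), 'contact_force': array([0.70681378, 0.49557915, 0.85039747]), 'torque': array([-0.05814288, -0.03456255,  0.01100432]), 'grip_force': 0.0, 'opening': 0.0918646125863911}
top 508.40979163224614 508.40979163224614 283.5078510066091 212.69758248520728 [-0.13181585  0.          0.          0.          0.        ] [[ 0.02904076  0.99661445 -0.07691726  0.39205432]
 [-0.99938501  0.03046197  0.01736857  0.00807293]
 [ 0.01965282  0.07636556  0.99688619  1.46821658]
 [ 0.          0.          0.          1.        ]]
side 544.8045693177226 544.8045693177226 275.51479756109006 221.39729804962454 [-0.10653568  0.          0.          0.          0.        ] [[-0.76295906  0.47944264 -0.43362222 -0.20965018]
 [-0.64620031 -0.58416103  0.49110187  0.79567903]
 [-0.01785003  0.65489743  0.75550693  1.28744027]
 [ 0.          0.          0.          1.        ]]
```

View pics/top0.png

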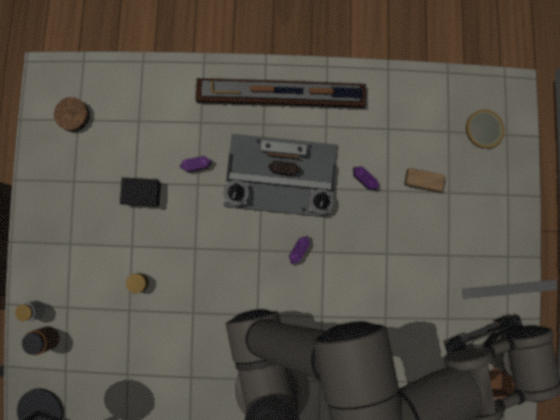

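View pics/side0.png

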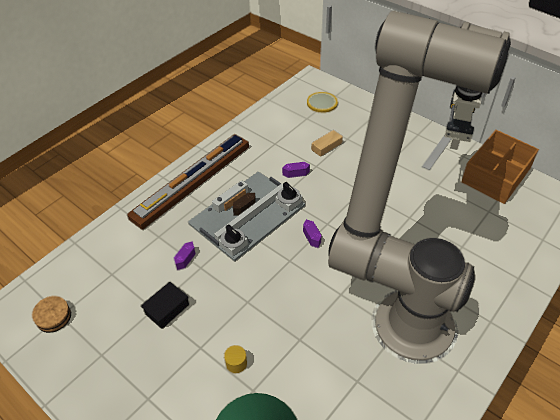

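The top view shows the vice with knob_left at about (236,192), knob_right at (322,201), and the bar at about (283,181). Candidates for the prism are the dark block between bar and pad at (285,168), and purple ones at (196,164), (366,178) and (300,250). Only the dark one in the vice fits. I'll confirm with a crop while I measure.

```bash
cat > h.py <<'E'
import numpy as np,cv2,pickle
def ray(c,uv):
    K=np.array([[c["fx"],0,c["cx"]],[0,c["fy"],c["cy"]],[0,0,1]])
    n=cv2.undistortPoints(np.float64(uv).reshape(-1,1,2),K,np.float64(c["dist_coeffs"])).reshape(-1,2)
    T=np.array(c["world_from_camera"]); d=np.c_[n[:,0],-n[:,1],-np.ones(len(n))]@T[:3,:3].T
    return T[:3,3],d
def plane(c,uv,z):
    o,d=ray(c,uv); return o+d*((z-o[2])/d[:,2])[:,None]
def pix(c,P):
    K=np.array([[c["fx"],0,c["cx"]],[0,c["fy"],c["cy"]],[0,0,1]])
    T=np.array(c["world_from_camera"]); p=(np.atleast_2d(P)-T[:3,3])@T[:3,:3]; p=p*[1,-1,-1]
    return cv2.projectPoints(p,np.zeros(3),np.zeros(3),K,np.float64(c["dist_coeffs"]))[0].reshape(-1,2)
def cloud(c,box):
    u0,u1,v0,v1=box; v,u=np.mgrid[v0:v1,u0:u1]; uv=np.c_[u.ravel(),v.ravel()]
    o,d=ray(c,uv); z=c["depth"][v0:v1,u0:u1].ravel(); P=o+d*z[:,None]
    return uv,P,c["img"][v0:v1,u0:u1].reshape(-1,3),z>0
E
python3 - <<'E'
from h import *
d=pickle.load(open("cams0.pkl","rb"))
t=d["top"]["img"][130:222,220:345,::-1]; s=d["side"]["img"][165:262,185:310,::-1]
t=cv2.convertScaleAbs(cv2.resize(t,None,fx=4.6,fy=4.6,interpolation=cv2.INTER_CUBIC),alpha=1.7)[:,:]
cv2.imwrite("pics/tcrop.png",t)
cv2.imwrite("pics/scrop.png",cv2.resize(s,None,fx=5.5,fy=5.5,interpolation=cv2.INTER_CUBIC))
for n,boxes in(("top",[(218,256,172,212),(302,342,182,220)]),("side",[(215,250,218,255),(272,310,175,215)])):
    c=d[n]
    for b in boxes:
        uv,P,col,ok=cloud(c,b)
        dk=col.max(1)<60
        for lo,hi in((.05,.068),(.075,.1)):
            m=ok&(P[:,2]>lo)&(P[:,2]<hi)
            if m.sum()>3:
                q=P[m]; w,v=np.linalg.eigh(np.cov(q[:,:2].T)); print(n,b,lo,m.sum(),q.mean(0).round(4),np.median(q[:,:2],0).round(4),(q.max(0)-q.min(0)).round(3),"axis",np.degrees(np.arctan2(v[1,1],v[0,1])).round(1),np.sqrt(w).round(4))
E
```

```text
top (218, 256, 172, 212) 0.05 313 [0.5551 0.1186 0.0557] [0.5543 0.1138] [0.088 0.08  0.018] axis 78.6 [0.0185 0.0196]
top (218, 256, 172, 212) 0.075 92 [0.5547 0.1188 0.0881] [0.5542 0.1186] [0.046 0.019 0.023] axis 170.6 [0.0043 0.0131]
top (302, 342, 182, 220) 0.05 320 [ 0.5382 -0.12    0.0554] [ 0.5386 -0.1172] [0.088 0.083 0.016] axis 50.2 [0.0186 0.0194]
top (302, 342, 182, 220) 0.075 89 [ 0.5373 -0.1196  0.0882] [ 0.5368 -0.1198] [0.044 0.021 0.019] axis 165.5 [0.0042 0.0133]
side (215, 250, 218, 255) 0.05 222 [0.5532 0.1259 0.0559] [0.5508 0.1296] [0.086 0.094 0.018] axis -152.5 [0.0175 0.0189]
side (215, 250, 218, 255) 0.075 86 [0.5549 0.1229 0.0862] [0.5542 0.1238] [0.046 0.02  0.021] axis 171.1 [0.0044 0.0139]
side (272, 310, 175, 215) 0.05 174 [ 0.5359 -0.1091  0.056 ] [ 0.534  -0.1074] [0.083 0.071 0.018] axis -162.8 [0.0137 0.0183]
side (272, 310, 175, 215) 0.075 83 [ 0.5385 -0.1159  0.0851] [ 0.5365 -0.1155] [0.048 0.02  0.019] axis 168.1 [0.0048 0.0143]
```

View pics/tcrop.png

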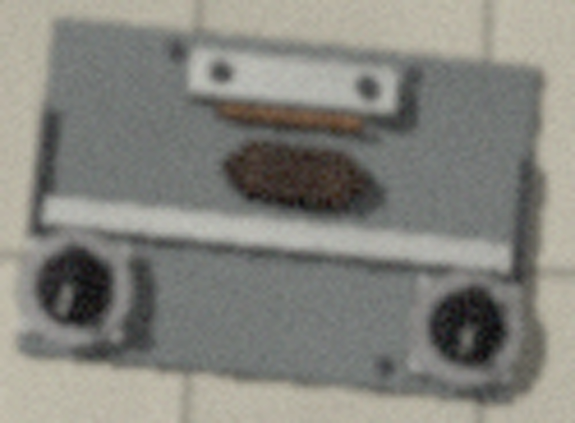

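View pics/scrop.png

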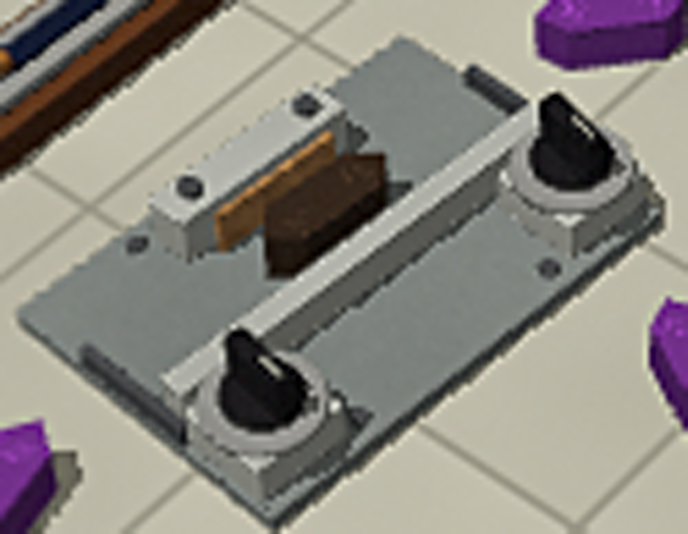

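The crops confirm it: the dark brown/smoky block (tcrop at about (295,175)) lies between the bar and the cork pad, and the purple ones are decoys. Measured knob bar tops are at z≈0.088 (given 0.089). The knobs are 239 mm apart (given 240), so the vice yaw is about -4.1°. The left knob is at about 5° and the right at about 9°. I'll start with the right knob.

Request:
arm_command(
  xyz=[
    [19,20.5,-6],
    [19,20.5,-6],
    [19,20.5,-6],
    [19,20.5,-6],
    [19,20.5,-6],
    [19,20.5,-6],
    [19,20.5,-6],
    [19,20.5,-6],
    [19,20.5,-6],
    [19,20.5,-6],
    [19,20.5,-6],
    [19,20.5,-6],
    [19,20.5,-6],
    [19,20.5,-6],
    [19,20.5,-6],
    [19,20.5,-6],
    [19,20.5,-5],
    [20,21.5,-5],
    [0,0,0],
    [0,0,0],
  ],
  spin=[8.05,8.05,8.05,8.05,8.05,8.05,8.05,8.05,8.05,8.05,8.05,8.05,8.05,8.05,8.05,8.05,8.05,8.05,0,0],
  jaw=0,
  squeeze=40,
)

```text
time: 2.1
tool_pos: [0.5374, -0.1172, 0.139]
tool_rot: [3.142, -0.001, 2.908]
contact_force: [0.4, -0.4, 0.1]
opening: 0.0455
grip_force: 0.0
```

Request:
arm_command(
  xyz=[
    [0,-1,-29],
    [0,0,-28],
    [0,0,0],
    [0,0,0],
  ],
  spin=[0,0,0,0],
)

```text
time: 2.5
tool_pos: [0.5372, -0.1193, 0.083]
tool_rot: [3.142, -0.001, 2.907]
contact_force: [0.4, 0.1, 0.0]
opening: 0.0457
grip_force: 0.0
```

Request:
arm_command(
  xyz=[
    [0,0,0],
    [0,0,0],
    [0,0,0],
    [0,0,0],
    [0,0,0],
  ],
  spin=[0,0,0,0,0],
  jaw=-1,
)

```text
time: 3.0
tool_pos: [0.5374, -0.1208, 0.0832]
tool_rot: [-3.138, 0.001, 2.91]
contact_force: [-4.4, -10.0, 2.8]
opening: 0.0137
grip_force: 40.0
```

```bash
cat > ob.py <<'E'
from cell import *
import numpy as np
o=observe(); print(*[(k,np.round(o[k],4).tolist()) for k in("time","tool_pos","tool_rot","contact_force","torque","opening","grip_force")])
E
python3 ob.py
```

```text
('time', 3.0) ('tool_pos', [0.5374, -0.1208, 0.0832]) ('tool_rot', [-3.1377, 0.0008, 2.9095]) ('contact_force', [-4.4442, -10.0206, 2.8305]) ('torque', [-1.5635, 0.4905, -0.2557]) ('opening', 0.0137) ('grip_force', 39.9786)
```

Request:
arm_command(
  xyz=[
    [-0.5,-2,0],
    [0,0,0],
    [0,0,0],
    [0,0,0],
    [0,0,0],
    [0,0,0],
    [0,0,0],
    [0,0,0],
    [0,0,0],
    [0,0,0],
  ],
  spin=[0,-4,-6,-6,-6,-4,-2,-2,-2,-2],
)

```text
time: 4.0
tool_pos: [0.5379, -0.1201, 0.0832]
tool_rot: [3.14, 0.001, 2.315]
contact_force: [2.4, 3.0, 3.5]
opening: 0.0137
grip_force: 40.0
```

```bash
python3 ob.py
```

```text
('time', 4.0) ('tool_pos', [0.5379, -0.1201, 0.0832]) ('tool_rot', [3.14, 0.0011, 2.3147]) ('contact_force', [2.4309, 2.9686, 3.5251]) ('torque', [0.4217, -0.4034, 0.2506]) ('opening', 0.0137) ('grip_force', 40.0389)
```

Request:
arm_command(
  xyz=[
    [0,0,0],
    [0,0,0],
    [0,0,45],
    [3.6,48,0],
    [3.75,48,0],
    [3.75,48,0],
    [3.75,48,0],
    [3.75,48.3,0],
    [0,0,0],
    [0,0,-45],
    [0,0,0],
    [0,0,0],
  ],
  spin=[0,0,0,7.7,7.7,7.7,7.7,7.5,0,0,0,0],
  jaw=0,
)

```text
time: 5.2
tool_pos: [0.5551, 0.1189, 0.0821]
tool_rot: [-3.141, -0.003, 2.983]
contact_force: [0.4, -0.0, 0.4]
opening: 0.0459
grip_force: 0.0
```

Request:
arm_command(
  xyz=[
    [0,0,0],
    [0,0,0],
    [0,0,0],
    [0,0,0],
  ],
  spin=[0,0,0,0],
  jaw=-1,
)

```text
time: 5.6
tool_pos: [0.5559, 0.1194, 0.083]
tool_rot: [3.141, 0.001, 2.983]
contact_force: [-0.5, 0.2, 0.8]
opening: 0.0184
grip_force: 0.0
```

```bash
python3 ob.py
```

```text
('time', 5.6) ('tool_pos', [0.5559, 0.1194, 0.083]) ('tool_rot', [3.1414, 0.0006, 2.9834]) ('contact_force', [-0.4688, 0.2136, 0.8461]) ('torque', [0.115, -0.1034, -0.0484]) ('opening', 0.0184) ('grip_force', 0.0)
```

Request:
arm_command(
  xyz=[
    [0,0,0],
    [0,0,0],
    [0,0,0],
    [0,0,0],
    [0,0,0],
    [0,0,0],
    [0,0,0],
    [0,0,0],
    [0,0,0],
    [0,0,0],
    [0,0,0],
    [0,0,0],
    [0,0,0],
    [0,0,0],
  ],
  spin=[0,0,-4,-6,-7,-7,-7,-7,-7,-6,-4,-2,-2,-2],
)

```text
time: 7.0
tool_pos: [0.5563, 0.1188, 0.083]
tool_rot: [3.141, 0.002, 1.918]
contact_force: [1.3, -3.9, 2.7]
opening: 0.0135
grip_force: 39.9
```

```bash
python3 ob.py
```

```text
('time', 7.0) ('tool_pos', [0.5563, 0.1188, 0.083]) ('tool_rot', [3.1409, 0.0019, 1.9185]) ('contact_force', [1.339, -3.9413, 2.6603]) ('torque', [-0.6896, -0.2703, 0.3009]) ('opening', 0.0135) ('grip_force', 39.9076)
```

Request:
arm_command(
  xyz=[
    [0,0,0],
    [0,0,0],
    [0,0,45],
    [-3.6,-48,0],
    [-3.5,-48,0],
    [-3.5,-48,0],
    [-3.5,-48,0],
    [-3.5,-47.5,0],
    [0,0,0],
    [0,0,-45],
    [0,0,0],
  ],
  spin=[0,0,0,4.5,4.5,4.5,4.5,4.7,0,0,0],
  jaw=0,
)

```text
time: 8.1
tool_pos: [0.5363, -0.119, 0.0792]
tool_rot: [-3.139, -0.005, 2.314]
contact_force: [0.4, 0.3, 0.5]
opening: 0.046
grip_force: 0.0
```

Request:
arm_command(
  xyz=[
    [0,0,0],
    [0,0,0],
    [0,0,0],
    [0,0,0],
    [0,0,0],
    [0,0,0],
    [0,0,0],
    [0,0,0],
    [0,0,0],
    [0,0,0],
    [0,0,0],
    [0,0,0],
    [0,0,0],
    [0,0,0],
  ],
  spin=[0,0,0,0,0,0,-4,-6,-7,-7,-5,-4,-2,-2],
  jaw=-1,
)

```text
time: 9.5
tool_pos: [0.5391, -0.1196, 0.0835]
tool_rot: [3.139, 0.001, 1.669]
contact_force: [1.3, 2.4, 4.0]
opening: 0.0137
grip_force: 40.0
```

```bash
python3 ob.py; python3 - <<'E'
from h import *
from cell import *
d={}
for n in("top","side"): d[n]=read_camera(n)
pickle.dump(d,open("cams1.pkl","wb"))
t=d["top"]["img"][130:222,220:345,::-1]; s=d["side"]["img"][165:262,185:310,::-1]
f=lambda i:cv2.resize(i,(400,300),interpolation=cv2.INTER_CUBIC)
cv2.imwrite("pics/c1.png",np.hstack([cv2.convertScaleAbs(f(t),alpha=1.7),f(s)]))
E
```

```text
('time', 9.5) ('tool_pos', [0.5391, -0.1196, 0.0835]) ('tool_rot', [3.1391, 0.0005, 1.6687]) ('contact_force', [1.2587, 2.448, 4.0263]) ('torque', [0.1676, -0.2672, 0.2879]) ('opening', 0.0137) ('grip_force', 40.0434)
```

View pics/c1.png

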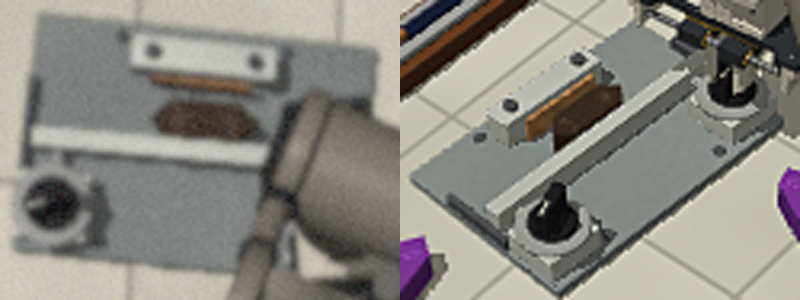

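The picture shows the left knob turned and the bar nearly square, close behind the prism. A small gap to the cork pad remains. Next I'll measure that gap in the vice frame.

```bash
python3 - <<'E'
from h import *
a=-0.0733; ex=np.array([np.cos(a),np.sin(a)]); ey=np.array([-ex[1],ex[0]])
L=np.array([.5558,.119]);R=np.array([.5382,-.1202]); org=(L+R)/2+.05*ex
print(org, np.linalg.norm(L-R), np.arctan2(-(L-R)[0],(L-R)[1]))
for f in("cams0.pkl","cams1.pkl"):
  d=pickle.load(open(f,"rb"))
  for n,b in(("top",(220,345,130,222)),("side",(185,310,165,262))):
    uv,P,col,ok=cloud(d[n],b); q=P[:,:2]-org; x=q@ex*1e3; y=q@ey*1e3; z=P[:,2]*1e3
    hue=cv2.cvtColor(col.reshape(1,-1,3),cv2.COLOR_RGB2HSV)[0]
    def show(nm,m):
        if m.sum()>5: print(f,n,nm,m.sum(),"x pct",np.percentile(x[m],[5,25,50,75,95]).round(1),"z",np.median(z[m]).round(1))
    cork=ok&(hue[:,1]>110)&(hue[:,0]<22)&(abs(y)<30)
    show("cork top",cork&(x>55)&(z>43)&(z<52)); show("cork face",cork&(x>50)&(z>20)&(z<43)&(hue[:,2]>90))
    for yy in(-100,-60,60,100): 
        m=ok&(abs(y-yy)<15)&(z>40)&(z<50)&(x<45)&(x>-18); show(f"bar top y{yy}",m)
    show("prism top",ok&(abs(y)<25)&(z>44.5)&(z<54)&(hue[:,2]<110)&(x>10)&(x<75)&(hue[:,1]>60))
E
```

```text
[ 0.59686574 -0.00426172] 0.23984661765386645 -0.07344624479404868
cams0.pkl top cork top 6 x pct [68.7 68.9 69.4 69.9 71.3] z 45.9
cams0.pkl top bar top y-100 64 x pct [-11.5  -7.9  -3.    1.    4.4] z 43.9
cams0.pkl top bar top y-60 69 x pct [-11.5  -7.6  -2.1   2.9  33.8] z 45.0
cams0.pkl top bar top y60 65 x pct [-11.7  -7.6  -3.6   1.1   4.3] z 46.1
cams0.pkl top bar top y100 62 x pct [-11.9  -8.5  -3.4   0.7   4.2] z 45.3
cams0.pkl top prism top 133 x pct [20.3 27.3 36.1 44.9 71.1] z 49.3
cams0.pkl side cork top 35 x pct [56.  69.  71.  72.7 75.1] z 46.4
cams0.pkl side cork face 37 x pct [ 73.3 232.5 236.1 238.1 241.5] z 31.2
cams0.pkl side bar top y-100 45 x pct [-16.8  -7.6  -1.9   2.2   7.7] z 44.8
cams0.pkl side bar top y-60 49 x pct [-11.3  -5.9  -1.2   4.7  37. ] z 44.2
cams0.pkl side bar top y60 47 x pct [-10.2  -7.4  -0.7   2.9   9.5] z 44.0
cams0.pkl side bar top y100 24 x pct [-9.7 -3.3  0.4  3.9  6.3] z 45.4
cams0.pkl side prism top 133 x pct [21.5 28.7 39.7 47.8 60. ] z 48.8
cams1.pkl top bar top y-60 47 x pct [ 3.2  8.9 14.2 19.9 41.1] z 44.4
cams1.pkl top bar top y60 60 x pct [ 2.1  5.   9.3 14.7 18.6] z 44.7
cams1.pkl top bar top y100 59 x pct [ 1.1  4.4  8.5 13.2 16.9] z 45.4
cams1.pkl top prism top 135 x pct [25.6 31.3 37.7 45.5 70.5] z 49.2
cams1.pkl side cork top 34 x pct [56.1 59.1 69.6 72.5 75. ] z 45.9
cams1.pkl side cork face 68 x pct [ 69.6  74.4 235.4 239.4 244.5] z 31.1
cams1.pkl side bar top y-100 39 x pct [ 2.7  9.2 15.  19.5 23.6] z 44.5
cams1.pkl side bar top y-60 45 x pct [ 4.5  8.5 14.6 18.8 25.6] z 43.3
cams1.pkl side bar top y60 42 x pct [ 3.3  6.7 10.9 16.9 19.9] z 45.6
cams1.pkl side bar top y100 53 x pct [-4.6  4.7  9.4 15.6 19.1] z 44.7
cams1.pkl side prism top 117 x pct [23.3 32.9 41.  49.6 57.5] z 49.1
```

The pad face is at x≈67 to 68 mm, so I expect contact near 2.1 rad on the knobs. Now the left knob is wound to about 1.75.

Request:
arm_command(
  xyz=[
    [0,0,0],
    [0,0,0],
    [0,0,45],
    [3.6,48,0],
    [3.6,48,0],
    [3.6,48,0],
    [3.6,48,0],
    [3.6,47.5,0],
    [0,0,0],
    [0,0,-45],
    [0,0,0],
  ],
  spin=[0,0,0,2.8,2.8,2.9,2.9,2.9,0,0,0],
  jaw=0,
)

```text
time: 10.7
tool_pos: [0.5541, 0.1193, 0.079]
tool_rot: [-3.136, -0.001, 1.92]
contact_force: [-0.8, -0.4, -0.5]
opening: 0.046
grip_force: 0.0
```

Request:
arm_command(
  xyz=[
    [0,0,0],
    [0,0,0],
    [0,0,0],
    [0,0,0],
    [0,0,0],
    [0,0,0],
    [0,0,0],
    [0,0,0],
    [0,0,0],
    [0,0,0],
    [0,0,0],
    [0,0,0],
    [0,0,0],
    [0,0,0],
  ],
  spin=[0,0,0,0,0,0,-4,-6,-7,-6,-5,-2,-2,-2],
  jaw=-1,
)

```text
time: 12.1
tool_pos: [0.5569, 0.1194, 0.0833]
tool_rot: [3.139, 0.0, 1.325]
contact_force: [-0.0, -2.0, 3.3]
opening: 0.0137
grip_force: 40.0
```

```bash
python3 ob.py; cat > tz.py <<'E'
from cell import *
import numpy as np
T=[];Y=[]
for i in range(8):
    read_camera("top"); o=observe(); T.append(o["torque"][2]); Y.append(o["tool_rot"][2])
print("tz",np.round(T,3).tolist(),"mean",np.mean(T).round(4),"sd",np.std(T).round(4),"yaw",np.mean(Y).round(4),"t",o["time"],"F",np.round(o["contact_force"],1),"pos",np.round(o["tool_pos"],4))
E
python3 tz.py
```

```text
('time', 12.1) ('tool_pos', [0.5569, 0.1194, 0.0833]) ('tool_rot', [3.1393, 0.0001, 1.3252]) ('contact_force', [-0.0369, -2.0351, 3.314]) ('torque', [-0.3632, -0.0545, 0.2798]) ('opening', 0.0137) ('grip_force', 40.048)
tz [0.191, 0.12, 0.068, 0.064, 0.056, 0.115, 0.088, 0.067] mean 0.0961 sd 0.0424 yaw 1.3263 t 12.5 F [-0.1 -3.4  3.9] pos [0.5569 0.1194 0.0833]
```

Request:
arm_command(
  xyz=[
    [0,0,0],
    [0,0,0],
    [0,0,45],
    [-3.6,-48,0],
    [-3.6,-48,0],
    [-3.6,-48,0],
    [-3.6,-48,0],
    [-3.6,-47.5,0],
    [0,0,0],
    [0,0,-45],
    [0,0,0],
  ],
  spin=[0,0,0,3.9,3.9,3.9,4,4,0,0,0],
  jaw=0,
)

```text
time: 13.6
tool_pos: [0.5372, -0.1193, 0.0794]
tool_rot: [-3.139, -0.002, 1.668]
contact_force: [0.2, -0.9, 1.0]
opening: 0.0458
grip_force: 0.0
```

Request:
arm_command(
  xyz=[
    [0,0,0],
    [0,0,0],
    [0,0,0],
    [0,0,0],
    [0,0,0],
    [0,0,0],
    [0,0,0],
    [0,0,0],
    [0,0,0],
    [0,0,0],
    [0,0,0],
    [0,0,0],
  ],
  spin=[0,0,0,0,0,0,-4,-6,-6,-4,-2,-2],
  jaw=-1,
)

```text
time: 14.8
tool_pos: [0.5398, -0.1196, 0.0832]
tool_rot: [3.138, -0.001, 1.25]
contact_force: [6.2, 2.8, 0.8]
opening: 0.0139
grip_force: 40.0
```

```bash
python3 ob.py
```

```text
('time', 14.8) ('tool_pos', [0.5398, -0.1196, 0.0832]) ('tool_rot', [3.1378, -0.0009, 1.2496]) ('contact_force', [6.1682, 2.8291, 0.81]) ('torque', [0.5354, -1.0387, 0.321]) ('opening', 0.0139) ('grip_force', 40.0226)
```

Request:
arm_command(
  xyz=[
    [0,0,0],
  ],
  spin=[-2],
)

```text
time: 14.9
tool_pos: [0.5398, -0.1196, 0.0832]
tool_rot: [3.138, -0.001, 1.215]
contact_force: [6.0, 3.7, 0.6]
opening: 0.0137
grip_force: 40.0
```

```bash
python3 ob.py
```

```text
('time', 14.9) ('tool_pos', [0.5398, -0.1196, 0.0832]) ('tool_rot', [3.1377, -0.001, 1.2147]) ('contact_force', [6.0033, 3.6529, 0.6378]) ('torque', [0.5674, -1.1217, 0.3111]) ('opening', 0.0137) ('grip_force', 40.0225)
```

Request:
arm_command(
  xyz=[
    [0,0,0],
  ],
  spin=[-2],
)

```text
time: 15.0
tool_pos: [0.5399, -0.1196, 0.0832]
tool_rot: [3.138, -0.001, 1.18]
contact_force: [7.1, 2.2, 0.4]
opening: 0.014
grip_force: 40.0
```

```bash
python3 ob.py
```

```text
('time', 15.0) ('tool_pos', [0.5399, -0.1196, 0.0832]) ('tool_rot', [3.1376, -0.0012, 1.1798]) ('contact_force', [7.1379, 2.2225, 0.428]) ('torque', [0.463, -1.171, 0.313]) ('opening', 0.014) ('grip_force', 40.0227)
```

Request:
arm_command(
  xyz=[
    [0,0,0],
  ],
  spin=[-2],
)

```text
time: 15.1
tool_pos: [0.54, -0.1196, 0.0832]
tool_rot: [3.137, -0.001, 1.145]
contact_force: [6.6, 2.4, -0.5]
opening: 0.0133
grip_force: 40.0
```

```bash
python3 ob.py
```

```text
('time', 15.1) ('tool_pos', [0.54, -0.1196, 0.0832]) ('tool_rot', [3.1374, -0.0013, 1.1449]) ('contact_force', [6.5847, 2.3796, -0.5161]) ('torque', [0.4694, -1.1153, 0.2086]) ('opening', 0.0133) ('grip_force', 40.0229)
```

Request:
arm_command(
  xyz=[
    [0,0,0],
    [0,0,0],
    [0,0,45],
    [3.8,48,0],
    [3.8,48,0],
    [3.8,48,0],
    [3.8,48,0],
    [3.8,47.5,0],
    [0,0,0],
    [0,0,-45],
    [0,0,0],
  ],
  spin=[0,0,0,2,2,2,2,2.3,0,0,0],
  jaw=0,
)

```text
time: 16.2
tool_pos: [0.5556, 0.1193, 0.0793]
tool_rot: [-3.137, 0.002, 1.326]
contact_force: [-0.0, -0.7, -0.1]
opening: 0.0459
grip_force: 0.0
```

Request:
arm_command(
  xyz=[
    [0,0,0],
    [0,0,0],
    [0,0,0],
    [0,0,0],
    [0,0,0],
    [0,0,0],
    [0,0,0],
    [0,0,0],
    [0,0,0],
  ],
  spin=[0,0,0,0,0,0,-3,-3,-3],
  jaw=-1,
)

```text
time: 17.1
tool_pos: [0.5573, 0.1194, 0.0833]
tool_rot: [3.141, 0.0, 1.167]
contact_force: [-2.3, -1.7, 5.4]
opening: 0.0136
grip_force: 40.0
```

```bash
python3 ob.py
```

```text
('time', 17.1) ('tool_pos', [0.5573, 0.1194, 0.0833]) ('tool_rot', [3.1406, 0.0003, 1.1674]) ('contact_force', [-2.2889, -1.7151, 5.3878]) ('torque', [-0.2947, 0.2212, 0.2844]) ('opening', 0.0136) ('grip_force', 40.0339)
```

Request:
arm_command(
  xyz=[
    [0,0,0],
  ],
  spin=[-2],
)

```text
time: 17.2
tool_pos: [0.5573, 0.1194, 0.0832]
tool_rot: [3.141, 0.0, 1.133]
contact_force: [-1.9, -1.9, 5.6]
opening: 0.0139
grip_force: 40.0
```

```bash
python3 ob.py
```

```text
('time', 17.2) ('tool_pos', [0.5573, 0.1194, 0.0832]) ('tool_rot', [3.1406, 0.0003, 1.1327]) ('contact_force', [-1.8872, -1.8802, 5.5653]) ('torque', [-0.2615, 0.2037, 0.2824]) ('opening', 0.0139) ('grip_force', 40.0343)
```

Request:
arm_command(
  xyz=[
    [0,0,0],
  ],
  spin=[-2],
)

```text
time: 17.3
tool_pos: [0.5574, 0.1194, 0.0832]
tool_rot: [3.14, 0.0, 1.098]
contact_force: [-2.5, -2.1, 4.6]
opening: 0.0139
grip_force: 40.0
```

```bash
python3 ob.py
```

```text
('time', 17.3) ('tool_pos', [0.5574, 0.1194, 0.0832]) ('tool_rot', [3.1404, 0.0003, 1.0983]) ('contact_force', [-2.5353, -2.071, 4.6472]) ('torque', [-0.3174, 0.2278, 0.2741]) ('opening', 0.0139) ('grip_force', 40.0342)
```

Request:
arm_command(
  xyz=[
    [0,0,0],
  ],
  spin=[-2],
)

```text
time: 17.4
tool_pos: [0.5575, 0.1194, 0.0832]
tool_rot: [3.14, 0.0, 1.063]
contact_force: [-1.3, -2.1, 4.9]
opening: 0.014
grip_force: 40.0
```

```bash
python3 ob.py
```

```text
('time', 17.4) ('tool_pos', [0.5575, 0.1194, 0.0832]) ('tool_rot', [3.1403, 0.0002, 1.0633]) ('contact_force', [-1.3346, -2.1141, 4.8674]) ('torque', [-0.3473, 0.1347, 0.2789]) ('opening', 0.014) ('grip_force', 40.0343)
```

Request:
arm_command(
  xyz=[
    [0,0,0],
  ],
  spin=[-2],
)

```text
time: 17.5
tool_pos: [0.5574, 0.1194, 0.0832]
tool_rot: [3.14, 0.0, 1.028]
contact_force: [-0.4, -2.0, 5.1]
opening: 0.0138
grip_force: 40.0
```

```bash
python3 ob.py
```

```text
('time', 17.5) ('tool_pos', [0.5574, 0.1194, 0.0832]) ('tool_rot', [3.1403, 0.0002, 1.0284]) ('contact_force', [-0.4475, -2.0059, 5.0534]) ('torque', [-0.4287, 0.1013, 0.2705]) ('opening', 0.0138) ('grip_force', 40.0342)
```

Request:
arm_command(
  xyz=[
    [0,0,0],
    [0,0,0],
    [0,0,45],
    [-3.6,-48,0],
    [-3.6,-48,0],
    [-3.6,-48,0],
    [-3.6,-48,0],
    [-3.6,-47.5,0],
    [0,0,0],
    [0,0,-45],
    [0,0,0],
  ],
  spin=[0,0,0,1.3,1.3,1.3,1.4,1.4,0,0,0],
  jaw=0,
)

```text
time: 18.6
tool_pos: [0.5382, -0.1195, 0.0794]
tool_rot: [-3.138, 0.0, 1.146]
contact_force: [-0.7, 0.4, -0.5]
opening: 0.0455
grip_force: 0.0
```

Request:
arm_command(
  xyz=[
    [0,0,0],
    [0,0,0],
    [0,0,0],
    [0,0,0],
    [0,0,0],
    [0,0,0],
    [0,0,0],
    [0,0,0],
    [0,0,0],
  ],
  spin=[0,0,0,0,0,0,-2,-2,-2],
  jaw=-1,
)

```text
time: 19.5
tool_pos: [0.5401, -0.1199, 0.0832]
tool_rot: [3.139, -0.001, 1.04]
contact_force: [3.8, -0.3, 2.1]
opening: 0.0136
grip_force: 40.0
```

```bash
python3 ob.py
```

```text
('time', 19.5) ('tool_pos', [0.5401, -0.1199, 0.0832]) ('tool_rot', [3.139, -0.0007, 1.0403]) ('contact_force', [3.7889, -0.2641, 2.1481]) ('torque', [0.1223, -0.5078, 0.274]) ('opening', 0.0136) ('grip_force', 40.0218)
```

Request:
arm_command(
  xyz=[
    [0,0,0],
  ],
  spin=[-2],
)

```text
time: 19.6
tool_pos: [0.5402, -0.1199, 0.0832]
tool_rot: [3.139, -0.001, 1.005]
contact_force: [3.4, 0.3, 1.8]
opening: 0.0139
grip_force: 40.0
```

```bash
python3 ob.py
```

```text
('time', 19.6) ('tool_pos', [0.5402, -0.1199, 0.0832]) ('tool_rot', [3.1389, -0.0008, 1.0054]) ('contact_force', [3.3884, 0.2574, 1.8377]) ('torque', [0.1266, -0.52, 0.3091]) ('opening', 0.0139) ('grip_force', 40.0219)
```

Request:
arm_command(
  xyz=[
    [0,0,0],
  ],
  spin=[-2],
)

```text
time: 19.7
tool_pos: [0.5403, -0.12, 0.0833]
tool_rot: [3.139, -0.001, 0.97]
contact_force: [3.3, 0.1, 1.1]
opening: 0.0133
grip_force: 40.0
```

```bash
python3 ob.py
```

```text
('time', 19.7) ('tool_pos', [0.5403, -0.12, 0.0833]) ('tool_rot', [3.1388, -0.0009, 0.9705]) ('contact_force', [3.3365, 0.1219, 1.1182]) ('torque', [0.0642, -0.6242, 0.2679]) ('opening', 0.0133) ('grip_force', 40.0218)
```

Request:
arm_command(
  xyz=[
    [0,0,0],
  ],
  spin=[-2],
)

```text
time: 19.8
tool_pos: [0.5403, -0.12, 0.0833]
tool_rot: [3.139, -0.001, 0.936]
contact_force: [4.0, 0.2, 2.0]
opening: 0.0136
grip_force: 40.0
```

```bash
python3 ob.py
```

```text
('time', 19.8) ('tool_pos', [0.5403, -0.12, 0.0833]) ('tool_rot', [3.1387, -0.001, 0.9356]) ('contact_force', [4.0444, 0.2453, 2.0105]) ('torque', [0.1102, -0.6111, 0.3341]) ('opening', 0.0136) ('grip_force', 40.022)
```

Request:
arm_command(
  xyz=[
    [0,0,0],
  ],
  spin=[-2],
)

```text
time: 19.9
tool_pos: [0.5404, -0.12, 0.0833]
tool_rot: [3.139, -0.001, 0.901]
contact_force: [4.8, 0.3, 1.7]
opening: 0.0132
grip_force: 40.0
```

```bash
python3 ob.py
```

```text
('time', 19.9) ('tool_pos', [0.5404, -0.12, 0.0833]) ('tool_rot', [3.1386, -0.0011, 0.9007]) ('contact_force', [4.8317, 0.2923, 1.7399]) ('torque', [0.0277, -0.6647, 0.3176]) ('opening', 0.0132) ('grip_force', 40.0221)
```

Request:
arm_command(
  xyz=[
    [0,0,0],
    [0,0,0],
    [0,0,45],
    [3.6,48,0],
    [3.6,48,0],
    [3.6,48,0],
    [3.6,48,0],
    [3.6,47.5,0],
    [0,0,0],
    [0,0,-45],
    [0,0,0],
  ],
  spin=[0,0,0,1.4,1.4,1.5,1.5,1.5,0,0,0],
  jaw=0,
)

```text
time: 21.0
tool_pos: [0.5559, 0.1194, 0.0793]
tool_rot: [-3.139, 0.003, 1.03]
contact_force: [0.1, -0.5, -0.3]
opening: 0.0459
grip_force: 0.0
```

Request:
arm_command(
  xyz=[
    [0,0,0],
    [0,0,0],
    [0,0,0],
    [0,0,0],
    [0,0,0],
    [0,0,0],
    [0,0,0],
    [0,0,0],
  ],
  spin=[0,0,0,0,0,0,-1.5,-1.5],
  jaw=-1,
)

```text
time: 21.8
tool_pos: [0.5575, 0.1193, 0.0831]
tool_rot: [3.14, -0.0, 0.975]
contact_force: [-0.0, -3.7, 5.6]
opening: 0.0136
grip_force: 40.0
```

```bash
python3 ob.py
```

```text
('time', 21.8) ('tool_pos', [0.5575, 0.1193, 0.0831]) ('tool_rot', [3.1402, -0.0, 0.9751]) ('contact_force', [-0.0312, -3.7472, 5.6486]) ('torque', [-0.5791, -0.0697, 0.2737]) ('opening', 0.0136) ('grip_force', 40.0473)
```

Request:
arm_command(
  xyz=[
    [0,0,0],
  ],
  spin=[-1.5],
)

```text
time: 21.9
tool_pos: [0.5576, 0.1193, 0.0831]
tool_rot: [3.14, -0.0, 0.949]
contact_force: [-0.1, -4.5, 6.0]
opening: 0.0139
grip_force: 40.0
```

```bash
python3 ob.py
```

```text
('time', 21.9) ('tool_pos', [0.5576, 0.1193, 0.0831]) ('tool_rot', [3.1401, -0.0001, 0.9488]) ('contact_force', [-0.1424, -4.4517, 5.9828]) ('torque', [-0.6193, -0.0483, 0.2634]) ('opening', 0.0139) ('grip_force', 40.0472)
```

Request:
arm_command(
  xyz=[
    [0,0,0],
  ],
  spin=[-1.5],
)

```text
time: 22.0
tool_pos: [0.5576, 0.1193, 0.0831]
tool_rot: [3.14, -0.0, 0.923]
contact_force: [0.8, -3.5, 6.4]
opening: 0.0139
grip_force: 40.0
```

```bash
python3 ob.py
```

```text
('time', 22.0) ('tool_pos', [0.5576, 0.1193, 0.0831]) ('tool_rot', [3.14, -0.0002, 0.9226]) ('contact_force', [0.8168, -3.5078, 6.3745]) ('torque', [-0.6897, -0.0532, 0.3302]) ('opening', 0.0139) ('grip_force', 40.0475)
```

Request:
arm_command(
  xyz=[
    [0,0,0],
  ],
  spin=[-1.5],
)

```text
time: 22.1
tool_pos: [0.5576, 0.1193, 0.0831]
tool_rot: [3.14, -0.0, 0.896]
contact_force: [0.2, -3.5, 5.3]
opening: 0.0137
grip_force: 40.0
```

```bash
python3 ob.py
```

```text
('time', 22.1) ('tool_pos', [0.5576, 0.1193, 0.0831]) ('tool_rot', [3.14, -0.0002, 0.8964]) ('contact_force', [0.1813, -3.5436, 5.2774]) ('torque', [-0.6592, -0.0263, 0.3181]) ('opening', 0.0137) ('grip_force', 40.0475)
```

Request:
arm_command(
  xyz=[
    [0,0,0],
  ],
  spin=[-1],
)

```text
time: 22.2
tool_pos: [0.5577, 0.1192, 0.0831]
tool_rot: [3.14, -0.0, 0.879]
contact_force: [-0.0, -3.6, 6.1]
opening: 0.0137
grip_force: 40.0
```

```bash
python3 ob.py
```

```text
('time', 22.2) ('tool_pos', [0.5577, 0.1192, 0.0831]) ('tool_rot', [3.14, -0.0002, 0.8791]) ('contact_force', [-0.0088, -3.5614, 6.0578]) ('torque', [-0.702, -0.042, 0.3081]) ('opening', 0.0137) ('grip_force', 40.0488)
```

Request:
arm_command(
  xyz=[
    [0,0,0],
  ],
  spin=[-1],
)

```text
time: 22.3
tool_pos: [0.5577, 0.1192, 0.0831]
tool_rot: [3.14, -0.0, 0.862]
contact_force: [-0.2, -3.9, 4.7]
opening: 0.0139
grip_force: 40.1
```

```bash
python3 ob.py
```

```text
('time', 22.3) ('tool_pos', [0.5577, 0.1192, 0.0831]) ('tool_rot', [3.1399, -0.0002, 0.8619]) ('contact_force', [-0.1924, -3.8646, 4.6588]) ('torque', [-0.6552, -0.0311, 0.3206]) ('opening', 0.0139) ('grip_force', 40.0513)
```

Request:
arm_command(
  xyz=[
    [0,0,0],
  ],
  spin=[-1],
)

```text
time: 22.4
tool_pos: [0.5577, 0.1192, 0.0831]
tool_rot: [3.14, -0.0, 0.844]
contact_force: [-0.5, -4.0, 5.8]
opening: 0.0138
grip_force: 40.1
```

```bash
python3 ob.py
```

```text
('time', 22.4) ('tool_pos', [0.5577, 0.1192, 0.0831]) ('tool_rot', [3.1399, -0.0002, 0.8444]) ('contact_force', [-0.5383, -4.0049, 5.7796]) ('torque', [-0.735, -0.003, 0.328]) ('opening', 0.0138) ('grip_force', 40.0541)
```

Request:
arm_command(
  xyz=[
    [0,0,0],
    [0,0,0],
    [0,0,45],
    [-3.5,-48,0],
    [-3.5,-48,0],
    [-3.5,-48,0],
    [-3.5,-48,0],
    [-3.5,-47.5,0],
    [0,0,0],
    [0,0,-45],
    [0,0,0],
  ],
  spin=[0,0,0,0.6,0.6,0.6,0.7,0.7,0,0,0],
  jaw=0,
)

```text
time: 23.5
tool_pos: [0.5386, -0.1193, 0.0794]
tool_rot: [-3.138, 0.001, 0.901]
contact_force: [-0.5, -0.2, 0.2]
opening: 0.0459
grip_force: 0.0
```

Request:
arm_command(
  xyz=[
    [0,0,0],
    [0,0,0],
    [0,0,0],
    [0,0,0],
    [0,0,0],
    [0,0,0],
    [0,0,0],
    [0,0,0],
  ],
  spin=[0,0,0,0,0,0,-1,-1],
  jaw=-1,
)

```text
time: 24.3
tool_pos: [0.5405, -0.12, 0.0832]
tool_rot: [3.139, -0.001, 0.865]
contact_force: [3.4, -0.0, 4.4]
opening: 0.0135
grip_force: 40.0
```

```bash
python3 ob.py
```

```text
('time', 24.3) ('tool_pos', [0.5405, -0.12, 0.0832]) ('tool_rot', [3.1394, -0.0008, 0.8655]) ('contact_force', [3.3563, -0.002, 4.434]) ('torque', [-0.0217, -0.5552, 0.3054]) ('opening', 0.0135) ('grip_force', 40.023)
```

Request:
arm_command(
  xyz=[
    [0,0,0],
  ],
  spin=[-1],
)

```text
time: 24.4
tool_pos: [0.5405, -0.12, 0.0832]
tool_rot: [3.139, -0.001, 0.848]
contact_force: [4.8, 0.2, 5.6]
opening: 0.0136
grip_force: 40.0
```

```bash
python3 ob.py
```

```text
('time', 24.4) ('tool_pos', [0.5405, -0.12, 0.0832]) ('tool_rot', [3.1394, -0.0009, 0.8479]) ('contact_force', [4.7841, 0.1668, 5.6177]) ('torque', [-0.0074, -0.6553, 0.319]) ('opening', 0.0136) ('grip_force', 40.0264)
```

Request:
arm_command(
  xyz=[
    [0,0,0],
  ],
  spin=[-1],
)

```text
time: 24.5
tool_pos: [0.5405, -0.12, 0.0832]
tool_rot: [3.139, -0.001, 0.83]
contact_force: [3.1, 0.1, 5.1]
opening: 0.014
grip_force: 40.0
```

```bash
python3 ob.py
```

```text
('time', 24.5) ('tool_pos', [0.5405, -0.12, 0.0832]) ('tool_rot', [3.1394, -0.001, 0.8304]) ('contact_force', [3.0854, 0.0566, 5.0682]) ('torque', [-0.0412, -0.6518, 0.3524]) ('opening', 0.014) ('grip_force', 40.0305)
```

Request:
arm_command(
  xyz=[
    [0,0,0],
  ],
  spin=[-1],
)

```text
time: 24.6
tool_pos: [0.5406, -0.1201, 0.0832]
tool_rot: [3.139, -0.001, 0.813]
contact_force: [4.4, -0.2, 5.9]
opening: 0.0139
grip_force: 40.0
```

```bash
python3 ob.py
```

```text
('time', 24.6) ('tool_pos', [0.5406, -0.1201, 0.0832]) ('tool_rot', [3.1393, -0.001, 0.813]) ('contact_force', [4.4428, -0.1613, 5.8896]) ('torque', [-0.0352, -0.714, 0.3414]) ('opening', 0.0139) ('grip_force', 40.0345)
```

Request:
arm_command(
  xyz=[
    [0,0,0],
    [0,0,0],
  ],
  spin=[0.7,0.7],
)

```text
time: 24.8
tool_pos: [0.5405, -0.1201, 0.0832]
tool_rot: [3.139, -0.001, 0.837]
contact_force: [3.8, -0.7, 5.7]
opening: 0.0135
grip_force: 40.0
```

```bash
python3 ob.py
```

```text
('time', 24.8) ('tool_pos', [0.5405, -0.1201, 0.0832]) ('tool_rot', [3.1395, -0.0012, 0.8374]) ('contact_force', [3.7815, -0.6826, 5.7002]) ('torque', [-0.0153, -0.6276, -0.1766]) ('opening', 0.0135) ('grip_force', 40.0234)
```

Request:
arm_command(
  xyz=[
    [0,0,0],
  ],
  spin=[0.7],
)

```text
time: 24.9
tool_pos: [0.5405, -0.1201, 0.0832]
tool_rot: [3.14, -0.001, 0.849]
contact_force: [3.8, -1.0, 6.5]
opening: 0.0138
grip_force: 40.0
```

```bash
python3 ob.py
```

```text
('time', 24.9) ('tool_pos', [0.5405, -0.1201, 0.0832]) ('tool_rot', [3.1396, -0.0012, 0.8494]) ('contact_force', [3.7928, -1.0114, 6.4866]) ('torque', [-0.0132, -0.6631, -0.2065]) ('opening', 0.0138) ('grip_force', 40.0284)
```

Request:
arm_command(
  xyz=[
    [0,0,0],
  ],
  spin=[0.7],
)

```text
time: 25.0
tool_pos: [0.5405, -0.12, 0.0832]
tool_rot: [3.14, -0.001, 0.862]
contact_force: [4.1, -1.3, 5.2]
opening: 0.0137
grip_force: 40.0
```

```bash
python3 ob.py
```

```text
('time', 25.0) ('tool_pos', [0.5405, -0.12, 0.0832]) ('tool_rot', [3.1395, -0.0013, 0.8616]) ('contact_force', [4.0713, -1.2795, 5.2371]) ('torque', [0.0093, -0.6347, -0.231]) ('opening', 0.0137) ('grip_force', 40.0312)
```

Request:
arm_command(
  xyz=[
    [0,0,0],
    [0,0,0],
  ],
  spin=[-0.7,-0.7],
)

```text
time: 25.2
tool_pos: [0.5405, -0.12, 0.0832]
tool_rot: [3.139, -0.001, 0.837]
contact_force: [4.5, -0.5, 5.3]
opening: 0.0139
grip_force: 40.0
```

```bash
python3 ob.py
```

```text
('time', 25.2) ('tool_pos', [0.5405, -0.12, 0.0832]) ('tool_rot', [3.1394, -0.0011, 0.8374]) ('contact_force', [4.4533, -0.5363, 5.2655]) ('torque', [-0.0143, -0.7001, 0.3341]) ('opening', 0.0139) ('grip_force', 40.0221)
```

Request:
arm_command(
  xyz=[
    [0,0,0],
  ],
  spin=[-0.7],
)

```text
time: 25.3
tool_pos: [0.5406, -0.1201, 0.0832]
tool_rot: [3.139, -0.001, 0.825]
contact_force: [4.0, -1.1, 5.1]
opening: 0.0136
grip_force: 40.0
```

```bash
python3 ob.py
```

```text
('time', 25.3) ('tool_pos', [0.5406, -0.1201, 0.0832]) ('tool_rot', [3.1393, -0.001, 0.8254]) ('contact_force', [3.9578, -1.0563, 5.0927]) ('torque', [-0.037, -0.6648, 0.2707]) ('opening', 0.0136) ('grip_force', 40.0302)
```

Request:
arm_command(
  xyz=[
    [0,0,0],
  ],
  spin=[-0.7],
)

```text
time: 25.4
tool_pos: [0.5406, -0.1201, 0.0832]
tool_rot: [3.139, -0.001, 0.813]
contact_force: [3.8, -1.1, 5.3]
opening: 0.0137
grip_force: 40.0
```

```bash
python3 ob.py
```

```text
('time', 25.4) ('tool_pos', [0.5406, -0.1201, 0.0832]) ('tool_rot', [3.1392, -0.0011, 0.8131]) ('contact_force', [3.7789, -1.1253, 5.2994]) ('torque', [-0.0236, -0.7087, 0.3327]) ('opening', 0.0137) ('grip_force', 40.0339)
```

Request:
arm_command(
  xyz=[
    [0,0,0],
    [0,0,0],
    [0,0,45],
    [3.5,48,0],
    [3.5,48,0],
    [3.5,48,0],
    [3.5,48,0],
    [3.5,47.5,0],
    [0,0,0],
    [0,0,-45],
    [0,0,0],
  ],
  spin=[0,0,0,0.3,0.3,0.4,0.4,0.4,0,0,0],
  jaw=0,
)

```text
time: 26.5
tool_pos: [0.5559, 0.1194, 0.0793]
tool_rot: [-3.139, 0.003, 0.846]
contact_force: [-0.2, -0.1, 0.8]
opening: 0.0463
grip_force: 0.0
```

Request:
arm_command(
  xyz=[
    [0,0,0],
    [0,0,0],
    [0,0,0],
    [0,0,0],
    [0,0,0],
    [0,0,0],
    [0,0,0],
    [0,0,0],
  ],
  spin=[0,0,0,0,0,0,-0.7,-0.7],
  jaw=-1,
)

```text
time: 27.3
tool_pos: [0.5577, 0.1191, 0.083]
tool_rot: [3.14, -0.0, 0.821]
contact_force: [0.5, -6.5, 3.6]
opening: 0.0134
grip_force: 40.1
```

```bash
python3 ob.py
```

```text
('time', 27.3) ('tool_pos', [0.5577, 0.1191, 0.083]) ('tool_rot', [3.1399, -0.0001, 0.8211]) ('contact_force', [0.5214, -6.4677, 3.5955]) ('torque', [-0.97, -0.1316, 0.3048]) ('opening', 0.0134) ('grip_force', 40.0626)
```

Request:
arm_command(
  xyz=[
    [0,0,0],
  ],
  spin=[-0.7],
)

```text
time: 27.4
tool_pos: [0.5577, 0.1191, 0.0831]
tool_rot: [3.14, -0.0, 0.809]
contact_force: [0.6, -4.7, 3.0]
opening: 0.0137
grip_force: 40.1
```

```bash
python3 ob.py
```

```text
('time', 27.4) ('tool_pos', [0.5577, 0.1191, 0.0831]) ('tool_rot', [3.1398, -0.0001, 0.8089]) ('contact_force', [0.6084, -4.6936, 3.0487]) ('torque', [-0.9038, -0.1493, 0.364]) ('opening', 0.0137) ('grip_force', 40.0669)
```

Request:
arm_command(
  xyz=[
    [0,0,0],
    [0,0,0],
  ],
  spin=[0.7,0.7],
)

```text
time: 27.6
tool_pos: [0.5576, 0.1191, 0.083]
tool_rot: [3.14, -0.0, 0.833]
contact_force: [0.7, -4.9, 3.3]
opening: 0.0136
grip_force: 40.0
```

```bash
python3 ob.py
```

```text
('time', 27.6) ('tool_pos', [0.5576, 0.1191, 0.083]) ('tool_rot', [3.1401, -0.0002, 0.8331]) ('contact_force', [0.748, -4.8917, 3.3453]) ('torque', [-0.9584, -0.1916, -0.2426]) ('opening', 0.0136) ('grip_force', 39.9776)
```

Request:
arm_command(
  xyz=[
    [0,0,0],
  ],
  spin=[0.7],
)

```text
time: 27.7
tool_pos: [0.5576, 0.1191, 0.083]
tool_rot: [3.14, -0.0, 0.845]
contact_force: [1.3, -5.4, 3.4]
opening: 0.0134
grip_force: 40.0
```

```bash
python3 ob.py
```

```text
('time', 27.7) ('tool_pos', [0.5576, 0.1191, 0.083]) ('tool_rot', [3.1403, -0.0001, 0.8452]) ('contact_force', [1.2733, -5.4344, 3.3949]) ('torque', [-0.9184, -0.1107, -0.2422]) ('opening', 0.0134) ('grip_force', 39.9797)
```

Request:
arm_command(
  xyz=[
    [0,0,0],
  ],
  spin=[0.7],
)

```text
time: 27.8
tool_pos: [0.5576, 0.1191, 0.083]
tool_rot: [3.14, -0.0, 0.857]
contact_force: [1.0, -5.2, 4.5]
opening: 0.0141
grip_force: 40.0
```

```bash
python3 ob.py
```

```text
('time', 27.8) ('tool_pos', [0.5576, 0.1191, 0.083]) ('tool_rot', [3.1403, -0.0002, 0.8574]) ('contact_force', [1.0341, -5.1757, 4.5151]) ('torque', [-0.9444, -0.1449, -0.2504]) ('opening', 0.0141) ('grip_force', 39.9812)
```

Request:
arm_command(
  xyz=[
    [0,0,0],
    [0,0,0],
  ],
  spin=[-0.7,-0.7],
)

```text
time: 28.0
tool_pos: [0.5576, 0.1191, 0.083]
tool_rot: [3.14, 0.0, 0.833]
contact_force: [0.6, -5.7, 3.8]
opening: 0.0137
grip_force: 40.1
```

```bash
python3 ob.py
```

```text
('time', 28.0) ('tool_pos', [0.5576, 0.1191, 0.083]) ('tool_rot', [3.1401, 0.0, 0.8332]) ('contact_force', [0.5671, -5.7165, 3.794]) ('torque', [-0.9376, -0.1649, 0.3113]) ('opening', 0.0137) ('grip_force', 40.0522)
```

Request:
arm_command(
  xyz=[
    [0,0,0],
  ],
  spin=[-0.7],
)

```text
time: 28.1
tool_pos: [0.5576, 0.1191, 0.083]
tool_rot: [3.14, -0.0, 0.821]
contact_force: [1.2, -6.2, 3.2]
opening: 0.0139
grip_force: 40.1
```

```bash
python3 ob.py
```

```text
('time', 28.1) ('tool_pos', [0.5576, 0.1191, 0.083]) ('tool_rot', [3.1399, -0.0, 0.8211]) ('contact_force', [1.1827, -6.2028, 3.2447]) ('torque', [-0.9297, -0.1469, 0.2743]) ('opening', 0.0139) ('grip_force', 40.0619)
```

Request:
arm_command(
  xyz=[
    [0,0,0],
  ],
  spin=[-1],
)

```text
time: 28.2
tool_pos: [0.5576, 0.1191, 0.083]
tool_rot: [3.14, -0.0, 0.804]
contact_force: [1.1, -5.9, 3.9]
opening: 0.0136
grip_force: 40.1
```

```bash
python3 ob.py
```

```text
('time', 28.2) ('tool_pos', [0.5576, 0.1191, 0.083]) ('tool_rot', [3.1398, -0.0, 0.8037]) ('contact_force', [1.1145, -5.8558, 3.9455]) ('torque', [-0.9422, -0.1615, 0.3614]) ('opening', 0.0136) ('grip_force', 40.0689)
```

Request:
arm_command(
  xyz=[
    [0,0,0],
  ],
  spin=[-1],
)

```text
time: 28.3
tool_pos: [0.5576, 0.1191, 0.083]
tool_rot: [3.14, -0.0, 0.786]
contact_force: [1.5, -5.9, 3.6]
opening: 0.014
grip_force: 40.1
```

```bash
python3 ob.py
```

```text
('time', 28.3) ('tool_pos', [0.5576, 0.1191, 0.083]) ('tool_rot', [3.1398, -0.0, 0.7861]) ('contact_force', [1.4863, -5.8989, 3.6473]) ('torque', [-0.9563, -0.2203, 0.3637]) ('opening', 0.014) ('grip_force', 40.0747)
```

Request:
arm_command(
  xyz=[
    [0,0,0],
  ],
  spin=[-1],
)

```text
time: 28.4
tool_pos: [0.5577, 0.1191, 0.0831]
tool_rot: [3.14, -0.0, 0.769]
contact_force: [1.3, -6.0, 3.7]
opening: 0.0138
grip_force: 40.1
```

```bash
python3 ob.py
```

```text
('time', 28.4) ('tool_pos', [0.5577, 0.1191, 0.0831]) ('tool_rot', [3.1397, -0.0001, 0.7687]) ('contact_force', [1.3446, -6.0124, 3.7157]) ('torque', [-0.9554, -0.164, 0.2953]) ('opening', 0.0138) ('grip_force', 40.0798)
```

Request:
arm_command(
  xyz=[
    [0,0,0],
    [0,0,0],
    [0,0,45],
    [-3.5,-48,0],
    [-3.5,-48,0],
    [-3.5,-48,0],
    [-3.5,-48,0],
    [-3.5,-47.5,0],
    [0,0,0],
    [0,0,-45],
    [0,0,0],
  ],
  spin=[0,0,0,0.5,0.5,0.5,0.5,0.6,0,0,0],
  jaw=0,
)

```text
time: 29.5
tool_pos: [0.5386, -0.1192, 0.0794]
tool_rot: [-3.138, 0.001, 0.814]
contact_force: [0.0, 0.2, 0.3]
opening: 0.0459
grip_force: 0.0
```

Request:
arm_command(
  xyz=[
    [0,0,0],
    [0,0,0],
    [0,0,0],
    [0,0,0],
    [0,0,0],
    [0,0,0],
    [0,0,0],
    [0,0,0],
  ],
  spin=[0,0,0,0,0,0,-0.7,-0.7],
  jaw=-1,
)

```text
time: 30.3
tool_pos: [0.5406, -0.1201, 0.0832]
tool_rot: [3.139, -0.001, 0.789]
contact_force: [3.8, -1.5, 3.4]
opening: 0.014
grip_force: 40.0
```

```bash
python3 ob.py
```

```text
('time', 30.3) ('tool_pos', [0.5406, -0.1201, 0.0832]) ('tool_rot', [3.1393, -0.001, 0.7891]) ('contact_force', [3.7831, -1.4788, 3.3622]) ('torque', [-0.168, -0.5585, 0.3502]) ('opening', 0.014) ('grip_force', 40.0223)
```

Request:
arm_command(
  xyz=[
    [0,0,0],
  ],
  spin=[-0.7],
)

```text
time: 30.4
tool_pos: [0.5405, -0.1201, 0.0832]
tool_rot: [3.139, -0.001, 0.777]
contact_force: [4.8, -2.0, 4.2]
opening: 0.0133
grip_force: 40.0
```

```bash
python3 ob.py
```

```text
('time', 30.4) ('tool_pos', [0.5405, -0.1201, 0.0832]) ('tool_rot', [3.1393, -0.001, 0.7768]) ('contact_force', [4.8431, -2.0324, 4.1691]) ('torque', [-0.2793, -0.7176, 0.3391]) ('opening', 0.0133) ('grip_force', 40.0268)
```

Request:
arm_command(
  xyz=[
    [0,0,0],
    [0,0,0],
  ],
  spin=[0.5,0.5],
)

```text
time: 30.6
tool_pos: [0.5406, -0.1201, 0.0832]
tool_rot: [3.139, -0.001, 0.795]
contact_force: [4.4, -2.2, 5.6]
opening: 0.0142
grip_force: 40.0
```

```bash
python3 ob.py
```

```text
('time', 30.6) ('tool_pos', [0.5406, -0.1201, 0.0832]) ('tool_rot', [3.1394, -0.0013, 0.7948]) ('contact_force', [4.4409, -2.1762, 5.6468]) ('torque', [-0.2896, -0.7715, -0.159]) ('opening', 0.0142) ('grip_force', 40.0053)
```

Request:
arm_command(
  xyz=[
    [0,0,0],
  ],
  spin=[0.4],
)

```text
time: 30.7
tool_pos: [0.5405, -0.1201, 0.0832]
tool_rot: [3.139, -0.001, 0.802]
contact_force: [4.5, -2.3, 5.6]
opening: 0.0135
grip_force: 40.0
```

```bash
python3 ob.py
```

```text
('time', 30.7) ('tool_pos', [0.5405, -0.1201, 0.0832]) ('tool_rot', [3.1395, -0.0013, 0.8016]) ('contact_force', [4.4755, -2.3343, 5.6285]) ('torque', [-0.2719, -0.8007, -0.2003]) ('opening', 0.0135) ('grip_force', 40.0101)
```

Request:
arm_command(
  xyz=[
    [0,0,0],
  ],
  spin=[0.4],
)

```text
time: 30.8
tool_pos: [0.5406, -0.1201, 0.0832]
tool_rot: [3.139, -0.001, 0.808]
contact_force: [4.4, -1.5, 5.2]
opening: 0.0137
grip_force: 40.0
```

```bash
python3 ob.py
```

```text
('time', 30.8) ('tool_pos', [0.5406, -0.1201, 0.0832]) ('tool_rot', [3.1394, -0.0013, 0.8085]) ('contact_force', [4.4049, -1.4756, 5.2045]) ('torque', [-0.2605, -0.8088, -0.2281]) ('opening', 0.0137) ('grip_force', 40.0135)
```

Request:
arm_command(
  xyz=[
    [0,0,0],
  ],
  spin=[0.4],
)

```text
time: 30.9
tool_pos: [0.5405, -0.1201, 0.0832]
tool_rot: [3.14, -0.001, 0.815]
contact_force: [5.5, -1.8, 5.7]
opening: 0.0138
grip_force: 40.0
```

```bash
python3 ob.py
```

```text
('time', 30.9) ('tool_pos', [0.5405, -0.1201, 0.0832]) ('tool_rot', [3.1395, -0.0013, 0.8154]) ('contact_force', [5.4821, -1.8145, 5.7148]) ('torque', [-0.2686, -0.7725, -0.1474]) ('opening', 0.0138) ('grip_force', 40.0147)
```

Request:
arm_command(
  xyz=[
    [0,0,0],
    [0,0,0],
  ],
  spin=[-0.5,-0.5],
)

```text
time: 31.1
tool_pos: [0.5405, -0.1201, 0.0832]
tool_rot: [3.139, -0.001, 0.799]
contact_force: [4.9, -2.2, 5.7]
opening: 0.0139
grip_force: 40.0
```

```bash
python3 ob.py
```

```text
('time', 31.1) ('tool_pos', [0.5405, -0.1201, 0.0832]) ('tool_rot', [3.1393, -0.0011, 0.7985]) ('contact_force', [4.9072, -2.2353, 5.7408]) ('torque', [-0.2275, -0.7243, 0.3587]) ('opening', 0.0139) ('grip_force', 40.0112)
```

Request:
arm_command(
  xyz=[
    [0,0,0],
  ],
  spin=[-0.4],
)

```text
time: 31.2
tool_pos: [0.5405, -0.1201, 0.0832]
tool_rot: [3.139, -0.001, 0.792]
contact_force: [4.7, -1.3, 5.8]
opening: 0.0136
grip_force: 40.0
```

```bash
python3 ob.py
```

```text
('time', 31.2) ('tool_pos', [0.5405, -0.1201, 0.0832]) ('tool_rot', [3.1393, -0.001, 0.7917]) ('contact_force', [4.6589, -1.2983, 5.7636]) ('torque', [-0.1631, -0.8354, 0.2683]) ('opening', 0.0136) ('grip_force', 40.0169)
```

Request:
arm_command(
  xyz=[
    [0,0,0],
  ],
  spin=[-0.4],
)

```text
time: 31.3
tool_pos: [0.5405, -0.1201, 0.0832]
tool_rot: [3.139, -0.001, 0.785]
contact_force: [4.6, -1.9, 5.2]
opening: 0.0138
grip_force: 40.0
```

```bash
python3 ob.py
```

```text
('time', 31.3) ('tool_pos', [0.5405, -0.1201, 0.0832]) ('tool_rot', [3.1393, -0.001, 0.7849]) ('contact_force', [4.6133, -1.8742, 5.2182]) ('torque', [-0.2246, -0.8527, 0.3878]) ('opening', 0.0138) ('grip_force', 40.0238)
```

Request:
arm_command(
  xyz=[
    [0,0,0],
  ],
  spin=[-0.4],
)

```text
time: 31.4
tool_pos: [0.5406, -0.1201, 0.0832]
tool_rot: [3.139, -0.001, 0.778]
contact_force: [5.2, -1.6, 4.7]
opening: 0.0137
grip_force: 40.0
```

```bash
python3 ob.py
```

```text
('time', 31.4) ('tool_pos', [0.5406, -0.1201, 0.0832]) ('tool_rot', [3.1393, -0.0011, 0.7779]) ('contact_force', [5.2338, -1.5989, 4.6847]) ('torque', [-0.2461, -0.8406, 0.3282]) ('opening', 0.0137) ('grip_force', 40.027)
```

Request:
arm_command(
  xyz=[
    [0,0,0],
    [0,0,0],
    [0,0,45],
    [3.5,48,0],
    [3.5,48,0],
    [3.5,48,0],
    [3.5,48,0],
    [3.5,47.2,0],
    [0,0,0],
    [0,0,-45],
    [0,0,0],
  ],
  spin=[0,0,0,-0.1,-0.1,-0.1,-0.1,-0.1,0,0,0],
  jaw=0,
)

```text
time: 32.5
tool_pos: [0.5558, 0.1193, 0.0793]
tool_rot: [-3.139, 0.003, 0.77]
contact_force: [0.2, 0.8, 0.5]
opening: 0.0454
grip_force: 0.0
```

Request:
arm_command(
  xyz=[
    [0,0,0],
    [0,0,0],
    [0,0,0],
    [0,0,0],
    [0,0,0],
    [0,0,0],
    [0,0,0],
    [0,0,0],
  ],
  spin=[0,0,0,0,0,0,0.5,0.5],
  jaw=-1,
)

```text
time: 33.3
tool_pos: [0.5575, 0.1189, 0.083]
tool_rot: [3.14, -0.0, 0.787]
contact_force: [0.3, -5.9, 4.9]
opening: 0.014
grip_force: 40.0
```

```bash
python3 ob.py
```

```text
('time', 33.3) ('tool_pos', [0.5575, 0.1189, 0.083]) ('tool_rot', [3.1404, -0.0001, 0.787]) ('contact_force', [0.2528, -5.8906, 4.8506]) ('torque', [-0.9459, -0.0199, -0.2105]) ('opening', 0.014) ('grip_force', 39.9969)
```

Request:
arm_command(
  xyz=[
    [0,0,0],
  ],
  spin=[0.4],
)

```text
time: 33.4
tool_pos: [0.5575, 0.1189, 0.083]
tool_rot: [3.14, -0.0, 0.794]
contact_force: [-0.4, -6.6, 5.0]
opening: 0.0136
grip_force: 40.0
```

```bash
python3 ob.py
```

```text
('time', 33.4) ('tool_pos', [0.5575, 0.1189, 0.083]) ('tool_rot', [3.1404, -0.0001, 0.7941]) ('contact_force', [-0.4192, -6.6023, 4.9799]) ('torque', [-0.9173, -0.0607, -0.2122]) ('opening', 0.0136) ('grip_force', 39.9977)
```

Request:
arm_command(
  xyz=[
    [0,0,0],
  ],
  spin=[0.4],
)

```text
time: 33.5
tool_pos: [0.5575, 0.1189, 0.083]
tool_rot: [3.14, -0.0, 0.801]
contact_force: [0.6, -5.4, 3.9]
opening: 0.0135
grip_force: 40.0
```

```bash
python3 ob.py
```

```text
('time', 33.5) ('tool_pos', [0.5575, 0.1189, 0.083]) ('tool_rot', [3.1404, -0.0001, 0.801]) ('contact_force', [0.6397, -5.4305, 3.9242]) ('torque', [-0.8622, -0.0449, -0.2033]) ('opening', 0.0135) ('grip_force', 39.9985)
```

Request:
arm_command(
  xyz=[
    [0,0,0],
  ],
  spin=[0.4],
)

```text
time: 33.6
tool_pos: [0.5575, 0.1189, 0.083]
tool_rot: [3.14, -0.0, 0.808]
contact_force: [1.0, -4.5, 4.4]
opening: 0.0139
grip_force: 40.0
```

```bash
python3 ob.py
```

```text
('time', 33.6) ('tool_pos', [0.5575, 0.1189, 0.083]) ('tool_rot', [3.1405, -0.0, 0.8079]) ('contact_force', [0.9693, -4.5485, 4.3887]) ('torque', [-0.9504, -0.043, -0.1713]) ('opening', 0.0139) ('grip_force', 39.9993)
```

Request:
arm_command(
  xyz=[
    [0,0,0],
    [0,0,0],
  ],
  spin=[-0.5,-0.5],
)

```text
time: 33.8
tool_pos: [0.5575, 0.1189, 0.083]
tool_rot: [3.14, 0.0, 0.791]
contact_force: [0.8, -5.5, 4.5]
opening: 0.0141
grip_force: 40.1
```

```bash
python3 ob.py
```

```text
('time', 33.8) ('tool_pos', [0.5575, 0.1189, 0.083]) ('tool_rot', [3.1402, 0.0001, 0.791]) ('contact_force', [0.7701, -5.473, 4.4574]) ('torque', [-0.928, -0.0442, 0.3101]) ('opening', 0.0141) ('grip_force', 40.0617)
```

Request:
arm_command(
  xyz=[
    [0,0,0],
  ],
  spin=[-0.4],
)

```text
time: 33.9
tool_pos: [0.5575, 0.1189, 0.083]
tool_rot: [3.14, 0.0, 0.784]
contact_force: [0.5, -5.6, 4.4]
opening: 0.0139
grip_force: 40.1
```

```bash
python3 ob.py
```

```text
('time', 33.9) ('tool_pos', [0.5575, 0.1189, 0.083]) ('tool_rot', [3.1402, 0.0002, 0.7843]) ('contact_force', [0.4918, -5.5898, 4.3807]) ('torque', [-0.9386, 0.0069, 0.3828]) ('opening', 0.0139) ('grip_force', 40.0698)
```

Request:
arm_command(
  xyz=[
    [0,0,0],
  ],
  spin=[-0.4],
)

```text
time: 34.0
tool_pos: [0.5575, 0.1189, 0.083]
tool_rot: [3.14, 0.0, 0.777]
contact_force: [0.0, -4.7, 3.9]
opening: 0.0135
grip_force: 40.1
```

```bash
python3 ob.py
```

```text
('time', 34.0) ('tool_pos', [0.5575, 0.1189, 0.083]) ('tool_rot', [3.1401, 0.0002, 0.7774]) ('contact_force', [0.0318, -4.679, 3.8654]) ('torque', [-0.8457, -0.05, 0.2882]) ('opening', 0.0135) ('grip_force', 40.0755)
```

Request:
arm_command(
  xyz=[
    [0,0,0],
  ],
  spin=[-0.4],
)

```text
time: 34.1
tool_pos: [0.5575, 0.1189, 0.083]
tool_rot: [3.14, 0.0, 0.77]
contact_force: [-0.2, -5.8, 3.0]
opening: 0.0139
grip_force: 40.1
```

```bash
python3 ob.py
```

```text
('time', 34.1) ('tool_pos', [0.5575, 0.1189, 0.083]) ('tool_rot', [3.14, 0.0001, 0.7704]) ('contact_force', [-0.1594, -5.808, 2.9586]) ('torque', [-0.9006, -0.0787, 0.3262]) ('opening', 0.0139) ('grip_force', 40.079)
```

Request:
arm_command(
  xyz=[
    [0,0,0],
    [0,0,0],
  ],
  spin=[-0.6,-0.6],
)

```text
time: 34.3
tool_pos: [0.5575, 0.1189, 0.083]
tool_rot: [3.14, 0.0, 0.749]
contact_force: [0.7, -5.7, 3.7]
opening: 0.0139
grip_force: 40.1
```

```bash
python3 ob.py
```

```text
('time', 34.3) ('tool_pos', [0.5575, 0.1189, 0.083]) ('tool_rot', [3.1401, 0.0001, 0.7494]) ('contact_force', [0.6805, -5.7364, 3.6629]) ('torque', [-0.9604, -0.0841, 0.3734]) ('opening', 0.0139) ('grip_force', 40.0866)
```

Request:
arm_command(
  xyz=[
    [0,0,0],
    [0,0,0],
    [0,0,45],
    [-3.5,-48,0],
    [-3.5,-48,0],
    [-3.5,-48,0],
    [-3.5,-48,0],
    [-3.5,-47.5,0],
    [0,0,0],
    [0,0,-45],
    [0,0,0],
  ],
  spin=[0,0,0,0.3,0.3,0.3,0.3,0.4,0,0,0],
  jaw=0,
)

```text
time: 35.4
tool_pos: [0.5385, -0.1195, 0.0794]
tool_rot: [-3.138, 0.001, 0.776]
contact_force: [0.3, 0.5, -0.2]
opening: 0.0455
grip_force: 0.0
```

Request:
arm_command(
  xyz=[
    [0,0,0],
    [0,0,0],
    [0,0,0],
    [0,0,0],
    [0,0,0],
    [0,0,0],
    [0,0,0],
  ],
  spin=[0,0,0,0,0,0,-0.6],
  jaw=-1,
)

```text
time: 36.1
tool_pos: [0.5404, -0.1203, 0.0832]
tool_rot: [3.14, -0.001, 0.765]
contact_force: [2.1, -0.7, 3.1]
opening: 0.0137
grip_force: 40.0
```

```bash
python3 ob.py
```

```text
('time', 36.1) ('tool_pos', [0.5404, -0.1203, 0.0832]) ('tool_rot', [3.1395, -0.0009, 0.7655]) ('contact_force', [2.1277, -0.7187, 3.1033]) ('torque', [-0.0995, -0.3646, 0.3525]) ('opening', 0.0137) ('grip_force', 39.9967)
```

Request:
arm_command(
  xyz=[
    [0,0,0],
  ],
  spin=[-0.6],
)

```text
time: 36.2
tool_pos: [0.5405, -0.1203, 0.0833]
tool_rot: [3.14, -0.001, 0.754]
contact_force: [3.6, -1.6, 4.4]
opening: 0.0135
grip_force: 40.0
```

```bash
python3 ob.py
```

```text
('time', 36.2) ('tool_pos', [0.5405, -0.1203, 0.0833]) ('tool_rot', [3.1395, -0.001, 0.7544]) ('contact_force', [3.6427, -1.5915, 4.4234]) ('torque', [-0.0819, -0.4731, 0.3625]) ('opening', 0.0135) ('grip_force', 40.0016)
```

Request:
arm_command(
  xyz=[
    [0,0,0],
    [0,0,0],
  ],
  spin=[0.5,0.5],
)

```text
time: 36.4
tool_pos: [0.5404, -0.1203, 0.0832]
tool_rot: [3.14, -0.001, 0.772]
contact_force: [2.5, -0.7, 6.1]
opening: 0.0135
grip_force: 40.0
```

```bash
python3 ob.py
```

```text
('time', 36.4) ('tool_pos', [0.5404, -0.1203, 0.0832]) ('tool_rot', [3.1397, -0.0012, 0.7719]) ('contact_force', [2.4531, -0.6814, 6.1225]) ('torque', [-0.1307, -0.398, -0.1509]) ('opening', 0.0135) ('grip_force', 39.9873)
```

Request:
arm_command(
  xyz=[
    [0,0,0],
  ],
  spin=[0.4],
)

```text
time: 36.5
tool_pos: [0.5404, -0.1203, 0.0832]
tool_rot: [3.14, -0.001, 0.779]
contact_force: [3.1, -1.1, 5.9]
opening: 0.0143
grip_force: 40.0
```

```bash
python3 ob.py
```

```text
('time', 36.5) ('tool_pos', [0.5404, -0.1203, 0.0832]) ('tool_rot', [3.1398, -0.0013, 0.7787]) ('contact_force', [3.1303, -1.1042, 5.9054]) ('torque', [-0.1003, -0.4713, -0.1797]) ('opening', 0.0143) ('grip_force', 39.9932)
```

Request:
arm_command(
  xyz=[
    [0,0,0],
  ],
  spin=[0.4],
)

```text
time: 36.6
tool_pos: [0.5404, -0.1203, 0.0832]
tool_rot: [3.14, -0.001, 0.786]
contact_force: [2.8, -0.9, 6.6]
opening: 0.0137
grip_force: 40.0
```

```bash
python3 ob.py
```

```text
('time', 36.6) ('tool_pos', [0.5404, -0.1203, 0.0832]) ('tool_rot', [3.1397, -0.0013, 0.7856]) ('contact_force', [2.8344, -0.9017, 6.5572]) ('torque', [-0.0929, -0.4688, -0.2025]) ('opening', 0.0137) ('grip_force', 39.9977)
```

Request:
arm_command(
  xyz=[
    [0,0,0],
    [0,0,0],
  ],
  spin=[-0.5,-0.5],
)

```text
time: 36.8
tool_pos: [0.5404, -0.1204, 0.0832]
tool_rot: [3.14, -0.001, 0.769]
contact_force: [2.8, -0.4, 6.1]
opening: 0.0139
grip_force: 40.0
```

```bash
python3 ob.py
```

```text
('time', 36.8) ('tool_pos', [0.5404, -0.1204, 0.0832]) ('tool_rot', [3.1397, -0.001, 0.7686]) ('contact_force', [2.7877, -0.4119, 6.1385]) ('torque', [-0.103, -0.4813, 0.3014]) ('opening', 0.0139) ('grip_force', 39.9856)
```

Request:
arm_command(
  xyz=[
    [0,0,0],
  ],
  spin=[-0.4],
)

```text
time: 36.9
tool_pos: [0.5404, -0.1203, 0.0832]
tool_rot: [3.14, -0.001, 0.762]
contact_force: [2.7, -0.7, 5.0]
opening: 0.0138
grip_force: 40.0
```

```bash
python3 ob.py
```

```text
('time', 36.9) ('tool_pos', [0.5404, -0.1203, 0.0832]) ('tool_rot', [3.1396, -0.001, 0.7618]) ('contact_force', [2.7064, -0.7028, 4.9782]) ('torque', [-0.0903, -0.4909, 0.3318]) ('opening', 0.0138) ('grip_force', 39.9937)
```

Request:
arm_command(
  xyz=[
    [0,0,0],
  ],
  spin=[-0.4],
)

```text
time: 37.0
tool_pos: [0.5404, -0.1204, 0.0832]
tool_rot: [3.14, -0.001, 0.755]
contact_force: [2.8, -0.7, 5.8]
opening: 0.0139
grip_force: 40.0
```

```bash
python3 ob.py
```

```text
('time', 37.0) ('tool_pos', [0.5404, -0.1204, 0.0832]) ('tool_rot', [3.1395, -0.001, 0.7549]) ('contact_force', [2.7504, -0.6867, 5.7978]) ('torque', [-0.0326, -0.5087, 0.3808]) ('opening', 0.0139) ('grip_force', 40.0009)
```

Both feel (about 11.5 N) and knob position (about 14 N) put the grip inside the window. I'll let go and check.

Request:
arm_command(
  xyz=[
    [0,0,0],
    [0,0,0],
    [0,0,0],
    [0,0,40],
    [-20,-20,40],
    [-40,-20,20],
    [-40,-20,0],
    [-40,-20,0],
    [-40,-20,0],
    [0,0,0],
    [0,0,0],
    [0,0,0],
  ],
  spin=[0,0,0,0,0,0,0,0,0,0,0,0],
  jaw=0,
)

```text
time: 38.2
tool_pos: [0.3603, -0.2198, 0.1825]
tool_rot: [3.141, -0.0, 0.755]
contact_force: [-0.0, -0.1, 0.6]
opening: 0.0457
grip_force: 0.0
```

```bash
python3 - <<'E'
from h import *
from cell import *
d={n:read_camera(n) for n in("top","side")}
t=d["top"]["img"][130:222,220:345,::-1]; s=d["side"]["img"][165:262,185:310,::-1]
f=lambda i:cv2.resize(i,(400,300),interpolation=cv2.INTER_CUBIC)
cv2.imwrite("pics/c2.png",np.hstack([cv2.convertScaleAbs(f(t),alpha=1.7),f(s)]))
a=-0.0715; ex=np.array([np.cos(a),np.sin(a)]); ey=np.array([-ex[1],ex[0]])
org=(np.array([.5576,.119])+np.array([.5405,-.1202]))/2+.05*ex
uv,P,col,ok=cloud(d["side"],(185,310,165,262)); q=P[:,:2]-org; x=q@ex*1e3;y=q@ey*1e3;z=P[:,2]*1e3
m=ok&(abs(y)>52)&(abs(y)<140)&(z>40)&(z<49)&(x>10)&(x<38); print("bar slope",np.polyfit(y[m],x[m],1),m.sum())
E
```

```text
bar slope [7.98031671e-04 2.60747326e+01] 233
```

View pics/c2.png

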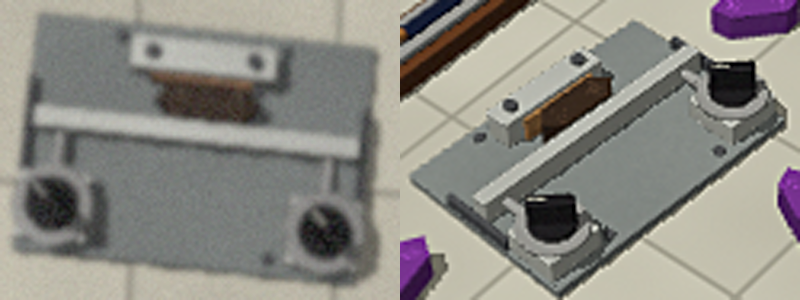

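The picture shows the bar square (slope 0.001) and the prism flat between the bar and the cork. I'll check the torque sensor's zero before handing in.

```bash
python3 tz.py; python3 tz.py
```

```text
tz [-0.074, 0.011, -0.028, -0.004, -0.055, 0.024, 0.026, 0.025] mean -0.0093 sd 0.0365 yaw 0.7562 t 38.7 F [ 0.2 -0.  -0.3] pos [ 0.3598 -0.22    0.1825]
tz [-0.009, 0.059, -0.02, -0.013, -0.019, 0.004, -0.013, 0.032] mean 0.0025 sd 0.0265 yaw 0.755 t 39.1 F [ 0.1 -0.6 -0.2] pos [ 0.3596 -0.2201  0.1826]
```

```bash
python3 -c "
from cell import *
print(hand_in())"
```

```text
the job is handed in; nothing more can be done
None
```

I clamped the prism against the cork pad with the bar square, let go, and handed the job in at about 39 s. The verdict was not shown. I put the grip at about 12 N by feel; knob position put it at 14 N or more.

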